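# Show an enamel sample slide against the backplate

## Task

Set up an enamel sample for the goldsmith, who sits across the bench facing the robot: first lower the metal backplate over the two pins of the viewing stand until it rests flush, and let go. Then take the notched glass slide from the rack by its clear end and finish while holding it still, a hand's breadth above the middle of the backplate, tipped back about 45 degrees so that its frosted label faces up towards the goldsmith's eyes, right way up (notched corner at the goldsmith's upper right), fingers off the label. Leave the blank slide, jar, file and dish where they are.

Things in the scene. Friction and masses are not known exactly. Their poses are not given: they have to be found in the camera images.
- stand: Viewing stand, fixed: steel foot 150 x 80 x 10 mm, on it a pale wooden riser 112 x 46 mm, flat top 34 mm above the bench, with two upright steel pins 8 mm thick, 16 mm high (upper 7 mm tapering to a 2.4 mm tip), 44 mm either side of the centre. Origin: centre of the underside, on the bench; x from pin to pin, z up.
- backplate: Bare aluminium plate 124 x 62 x 8 mm, about 160 g, loose, flat on the bench; two 10.5 mm through holes on its long centre line, 44 mm either side of the centre. Alike both ways round. Origin: centre of the underside; x along the length, y across the width, z up. Seated, its underside is 34 mm above the bench and it overhangs the riser 8 mm at each long side, where fingers can go down.
- rack: Pale wooden rack 136 x 110 x 22 mm, fixed, turned any way. Three slots along its x, at y = -35, 0, +35 mm, each 9.5 mm wide, 114 mm long, 12 mm deep (floor 10 mm above the bench). The slide and the blank stand in the two outer slots; the middle one is empty. Origin: centre of the underside.
- slide: Green glass 110 x 42 x 8 mm, about 90 g, upright on a long edge in an outer slot, 30 mm showing. A 10 x 10 mm notch in one upper corner marks the frosted end. The frosted white label (last 32 mm) is on the one face where the notch is at the upper right as you look at it. Origin: middle of the lower edge; x along the length to the notched end, -y out of the label face, z up to the notched edge.
- slide_label (a point): Centre of the frosted label, on the -y face of the slide, 39 mm from the slide's middle towards the notched end and 21 mm above its lower edge. Axes as the slide's.
- slide_centre (a point): Middle of the slide's glass, 21 mm above its origin. Axes as the slide's.
- sight (a point): A point in the air, 300 mm above the bench at its far side from the robot, on the line from the goldsmith's eyes (straight across the bench, +x of the stand) down to the viewing stand. Nothing is there to touch. Axes as the world's: x away from the robot towards the goldsmith, y to the robot's left (the goldsmith's right), z up.
- blank: Bystander: a plain slide of the same green glass and size with no notch and no label, standing in the other outer slot of the rack. Origin and axes as the slide's.
- jar: Bystander: a small closed jar 48 mm in diameter, 55 mm high, 120 g, loose, beyond the stand. Origin: centre of the underside.
- file: Bystander: a hand file lying on the bench beyond the stand, 250 mm long, 24 mm high, pale wooden handle along -x, blade along +x. Origin where the two join, on the bench.
- dish: Bystander: an empty white dish 64 mm across, 22 mm high, between the robot and the stand. Origin: centre of the underside.
Things that resemble listed ones, but are neither listed nor needed, are in the scene too. Of the things that look like the backplate, take the one that is nearest to the robot's base at the start. What is shaped like the slide but yellow is not meant.

How it is judged (in metres and radians):
On the way:
1. the backplate rests flush over both pins of the stand and is let go (z of backplate in the frame of stand between 0.032 and 0.0355 m and horizontal distance between backplate and stand below 0.004 m and angle between the x axis of backplate and the x axis of stand, either way round below 0.06 rad and angle between the z axis of backplate and the z axis of stand, either way round below 0.02 rad and contact force between the fingers and backplate below 0.1 N), for 0.2 s.
At the end, for the whole second after the job is handed in: Backplate flush on both pins (1.5 mm). Slide held by the fingers alone, still, lower edge 18-178 mm above the plate, middle within 60 mm of the stand's; label looks up 30 degrees or more and within 34 degrees of straight to the goldsmith, notch edge uppermost, grasp 40 mm or more off label (z of backplate in the frame of stand between 0.032 and 0.0355 m and horizontal distance between backplate and stand below 0.004 m and angle between the x axis of backplate and the x axis of stand, either way round below 0.06 rad and angle between the z axis of backplate and the z axis of stand, either way round below 0.02 rad and contact force between the arm and backplate below 0.1 N and contact force between the fingers and slide above 0.5 N and contact force between slide and backplate below 0.05 N and contact force between slide and stand below 0.05 N and contact force between slide and rack below 0.05 N and z of slide in the frame of stand between 0.06 and 0.22 m and horizontal distance between slide_centre and stand below 0.06 m and y of sight in the frame of slide below -0.08 m and angle between the x axis of slide and the y axis of sight, either way round below 0.6 rad and angle between slide's own y axis and vertical above 2.09 rad and angle between slide's own z axis and vertical below 1.2 rad and distance between the grasp point and slide_label above 0.04 m and linear speed of slide below 0.02 m/s and angular speed of slide below 0.2 rad/s); the arm keeps its last pose, push and grip.
It fails at once if the blank is disturbed (distance of blank from where it was at the start of the episode above 0.02 m).
It fails at once if the jar, file or dish is disturbed (distance of jar from where it was at the start of the episode above 0.025 m or distance of any of file, dish from where it was at the start of the episode above 0.03 m).
It fails at once if the glass slide falls or is laid on the bench (height (world z) of slide_centre below 0.018 m).
It also fails if it takes over 56 s, if anything falls off the work surface, if the arm or the gripper's body presses on something with over 40 N, if the wrist force passes 120 N, or if a joint passes its speed limit or range.

## Robot

A 6-joint arm with a two-finger parallel gripper is mounted at the origin on the work surface. World frame = base frame: x ahead of the robot, y to its left, z up, the work surface at z = 0. Lengths are in mm, angles in rad, forces in N, time in s.
With the tool pointing down it reaches from about 350 to 975 mm from the base axis. Payload 7.1 kg.
Tool frame: the origin (TCP) lies between the finger pads; the fingertips stand 19 mm ahead of it and the grasp point (between the pads) is the TCP; z points along the fingers, y is the line along which they close (so a half turn about z gives the same grasp; the last joint's range is limited). The gripper opens to 88 mm and grips with 3 to 60 N. Pads are 20 mm wide; open, the fingers measure 115 mm over their backs; the gripper's body (75 mm by 178 mm) begins 61 mm behind the grasp point.
Start: joints at [-1.139, 0.423, 1.63, -0, 1.089, -0.019], TCP at [272.318, -562.537, 241.675] pointing down, gripper open.
Joint ranges: [-3, 3], [-0.9, 2.11], [0.09, 2.58], [-1.31, 4.45], [0.11, 2.69], [-2.54, 2.54]. Speed limits (rad/s): [2.39, 2.39, 3.01, 3.14, 3.14, 3.14].

## Interface

Orientations are given as a rotation vector (axis times angle).
In Python, from workcell import ctrl gives the robot as it stands.
- The arm moves only by the tool arm_command, never from a script. Its argument "series" is a list of rows, each an object with "linear": the shift along the tool's x, y, z in m, a list of three; "turn": the turn about the tool's z in rad. A call has 1 to 10 rows; each row shifts and turns the commanded pose from where the row before left it, along the tool's axes as they then stand; what a row does not reach is not made up. A row lasts 1/10 s, in which the tool goes at most 50 mm and 8.59 degrees, less where a joint would pass 70% of its speed; a pose out of reach is approached as far as the arm can. A call with a gripper value outside its range is refused whole. "jaw" is the opening, from -1 (shut) to 1 (fully open), set as the call begins (left out, the last holds). The fingers move at their own pace and stop on an object; the grip force is fixed at half the most. Time passes only in rows, so rows that do not move let the fingers close. It gives the time, the measured TCP pose, the force, the opening and the grip force at its end, in the units of the state.
- ctrl.get_obs(): the state, without advancing time (a new reading comes with each control period).
- ctrl.get_image(name): name is "scene" or "top" or "wrist"; returns a dict with "frame" (400x640x3 uint8, blue, green, red), "fx", "fy", "cx", "cy" (pixels), "k1" (the pictures are not rectified: a ray, as slopes to the right and down, at radius r is drawn at 1 + k1 r^2 times it, then the intrinsics apply), "rvec" (rotation vector, rad) and "tvec" (3), from world to camera coordinates, as OpenCV has them. Camera axes: x right, y down, z forward; pixel columns grow to the right and rows downward; lengths in mm; the calibration is good to about 2 mm. A picture is of the moment at which its call begins. There is no depth.
- ctrl.close_job(): hands the job in; it is judged then, once.
The state is a dict: "t": time; "qpos": joint angles; "qvel": joint speeds; "joint_torque": joint torques, N m; "ee_pos": TCP position; "orientation": TCP orientation; "ft_force": force on the tool from outside, world axes, zero at the start; "moment": the same for the moment, N m; "width": finger opening in mm; "grasp_force": force on a finger pad.
Only numpy, scipy, OpenCV 4.12 (cv2) and the standard library are available. Lean on these libraries where they do the work, as an engineer would, in place of code of your own. Each camera call takes 0.05 s, during which the arm holds its last target. There are 200 camera calls.

## Working session

There is one attempt and no reset: what is moved stays moved. The work goes in short steps, Python scripts to look and compute and a tool call to move; the robot and the scene stay as the last step left them, time stands still between calls to the robot, and variables do not carry over. Pictures are saved under pics/ and viewed, at most 10 in all, crops included, and the job is handed in when it is done.

Besides the shell and the picture viewer there is one more tool, called as name(argument=value, ...), one argument or row to a line, values as JSON. arm_command: Moves the arm, as the interface text tells. Its arguments: {"type":"object","properties":{"series":{"type":"array"},"jaw":{"type":"number"}},"required":["series"]}

```bash
mkdir -p pics
cat > h.py <<'E'
import numpy as np, cv2
from workcell import ctrl
from scipy.spatial.transform import Rotation as R
def grab(n,save=None):
    d=ctrl.get_image(n)
    if save: cv2.imwrite('pics/'+save,d['frame'])
    np.save('last_%s.npy'%n,d,allow_pickle=True)
    return d
def load(n): return np.load('last_%s.npy'%n,allow_pickle=True).item()
def ray(d,uv):
    uv=np.atleast_2d(np.float64(uv))
    K=np.array([[d['fx'],0,d['cx']],[0,d['fy'],d['cy']],[0,0,1]])
    p=cv2.undistortPoints(uv.reshape(-1,1,2),K,np.array([d['k1'],0,0,0.])).reshape(-1,2)
    Rm=R.from_rotvec(np.ravel(d['rvec'])).as_matrix()
    o=-Rm.T@np.ravel(d['tvec'])
    return o,np.c_[p,np.ones(len(p))]@Rm
def plane(d,uv,z):
    o,v=ray(d,uv); return o+v*((z-o[2])/v[:,2])[:,None]
def proj(d,P):
    K=np.array([[d['fx'],0,d['cx']],[0,d['fy'],d['cy']],[0,0,1]])
    return cv2.projectPoints(np.float64(P).reshape(-1,1,3),np.ravel(d['rvec']),np.ravel(d['tvec']),K,np.array([d['k1'],0,0,0.]))[0].reshape(-1,2)
E
python3 - <<'E'
from h import *
for n in('top','scene'):
    d=grab(n,n+'0.png'); print(n,{k:np.round(v,3) for k,v in d.items() if k!='frame'}, ray(d,[320,200])[0])
print(ctrl.get_obs())
E
```

```text
top {'fx': np.float64(403.872), 'fy': np.float64(403.872), 'cx': np.float64(316.351), 'cy': np.float64(198.653), 'k1': np.float64(0.027), 'rvec': array([ 2.048, -2.145,  0.265]), 'tvec': array([ 147.463,  624.507, 1094.902])} [ 351.07622554  136.21381218 1211.92183868]
scene {'fx': np.float64(374.21), 'fy': np.float64(374.21), 'cx': np.float64(315.352), 'cy': np.float64(195.699), 'k1': np.float64(-0.066), 'rvec': array([ 0.994,  2.71 , -0.722]), 'tvec': array([ 355.272, -319.636, 1572.802])} [ 942.0876652   586.31039931 1212.76662232]
{'t': 0.1, 'qpos': array([-1.13900611e+00,  4.23781977e-01,  1.63057112e+00, -3.09076046e-05,
        1.08859365e+00, -1.89790415e-02]), 'qvel': array([ 0.00114195, -0.00201077, -0.00135693, -0.00117594, -0.0008103 ,
       -0.00112299]), 'joint_torque': array([ 2.06064451e-04, -5.45611989e+01, -2.74320477e+01,  6.44551311e-02,
        1.88499084e-02, -3.72277100e-05]), 'ee_pos': array([ 272.12363578, -562.14340456,  240.98512919]), 'orientation': array([-3.06084476e+00, -7.01814172e-01,  4.77799042e-04]), 'ft_force': array([-0.37205953, -0.04438992,  0.41400318]), 'moment': array([-0.0500664 ,  0.0255676 ,  0.03614461]), 'grasp_force': 0.0, 'width': 88.06454791117133}
```

View pics/top0.png

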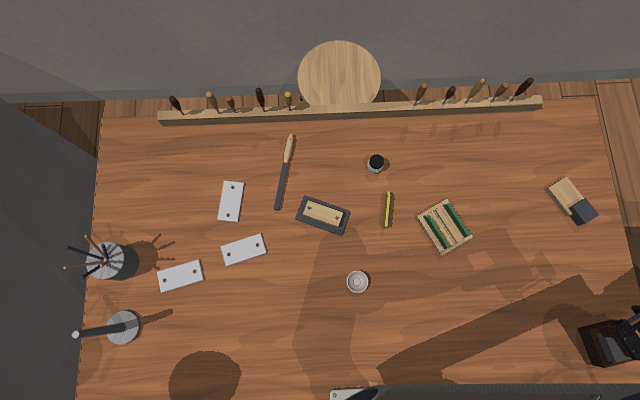

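View pics/scene0.png

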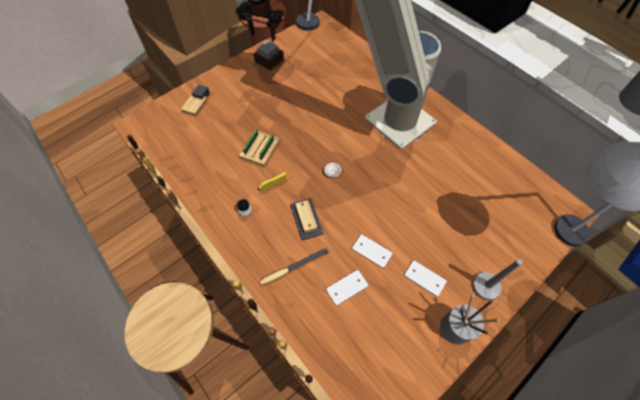

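The top view shows three white plates at (231,201), (244,249) and (180,276). The stand is at (323,215), the rack at (445,227) with two green slides, the dish at (357,282), the jar at (376,163), the file at (285,170) and a yellow decoy at (388,210).

Run:
```python
from h import *
d=load('top'); f=d['frame']; hsv=cv2.cvtColor(f,cv2.COLOR_BGR2HSV)
m=((hsv[...,1]<40)&(hsv[...,2]>150)).astype(np.uint8)
for c in cv2.findContours(m,cv2.RETR_EXTERNAL,cv2.CHAIN_APPROX_NONE)[0]:
    if cv2.contourArea(c)>150:
        M=cv2.moments(c); px=[M['m10']/M['m00'],M['m01']/M['m00']]
        w=plane(d,c[:,0],8)[:,:2].astype(np.float32); r=cv2.minAreaRect(w)
        print('white',np.round(px),plane(d,px,8)[0].round(1),np.round(r[0],1),np.round(r[1],1),round(r[2],1),'dist',np.hypot(*r[0]).round())
m=((hsv[...,0]>40)&(hsv[...,0]<95)&(hsv[...,1]>80)).astype(np.uint8)
for c in cv2.findContours(m,cv2.RETR_EXTERNAL,cv2.CHAIN_APPROX_NONE)[0]:
    if cv2.contourArea(c)>40:
        w=plane(d,c[:,0],52)[:,:2].astype(np.float32); r=cv2.minAreaRect(w); print('green',c[:,0].mean(0),np.round(r[0],1),np.round(r[1],1),round(r[2],1))
# pale wood: stand riser and rack
m=((hsv[...,0]>12)&(hsv[...,0]<28)&(hsv[...,1]<150)&(hsv[...,2]>140)).astype(np.uint8)
m[:, :]*=1
for c in cv2.findContours(m,cv2.RETR_EXTERNAL,cv2.CHAIN_APPROX_NONE)[0]:
    if cv2.contourArea(c)>200:
        for z in(22,34):
            w=plane(d,c[:,0],z)[:,:2].astype(np.float32); r=cv2.minAreaRect(w); print('wood',z,c[:,0].mean(0),np.round(r[0],1),np.round(r[1],1),round(r[2],1))
def crop(n,x,y,w,h,s): return cv2.resize(load(n)['frame'][y:y+h,x:x+w],None,fx=s,fy=s,interpolation=cv2.INTER_CUBIC)
a=crop('top',290,185,70,56,5);b=crop('top',410,192,70,56,5)
a2=crop('scene',280,188,70,56,5);b2=crop('scene',230,120,70,56,5)
cv2.imwrite('pics/crop0.png',np.vstack([np.hstack([a,b]),np.hstack([a2,b2])]))
```

```text
white [341. 394.] [96.1 75.1  8. ] [94.9 63.5] [86.  23.3] 89.7 dist 114.0
white [360. 280.] [397.3   0.    8. ] [394.3   3. ] [43.9 57.2] 86.1 dist 394.0
white [179. 275.] [435.2 527.5   8. ] [435.5 527. ] [ 62.5 123.1] 14.0 dist 684.0
white [243. 249.] [503.  343.2   8. ] [503.3 343. ] [ 60.4 123.9] 15.5 dist 609.0
white [230. 201.] [652.8 380.7   8. ] [653.6 380.7] [ 61.7 123.7] 80.8 dist 756.0
green [436.3943662  231.33802817] [ 523.1 -224.7] [108.3  15.8] 27.6
green [456.33802817 219.81690141] [ 554.3 -286.2] [107.2  17. ] 26.9
wood 22 [322.71578947 212.94736842] [598.9 101.1] [112.4  45.3] 67.3
wood 34 [322.71578947 212.94736842] [596.4 101.4] [111.3  44.9] 67.3
wood 22 [443.89032258 226.81290323] [ 542.6 -259.1] [135.5 109.2] 26.8
wood 34 [443.89032258 226.81290323] [ 540.6 -255.1] [134.2 108.1] 26.8
wood 22 [566.59375    194.16666667] [ 622.4 -642. ] [97.4 75. ] 30.9
wood 34 [566.59375    194.16666667] [ 619.6 -634.2] [96.4 74.3] 30.9
wood 22 [354.52631579 100.57378741] [1055.8   -5.5] [1231.3  262.2] 90.0
wood 34 [354.52631579 100.57378741] [1048.7   -4.1] [1218.9  259.5] 90.0
```

View pics/crop0.png

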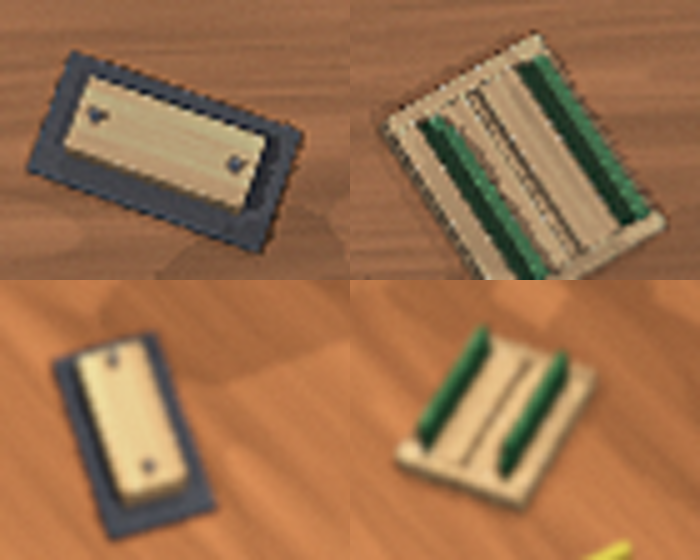

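Nearest plate is at (503,343), long axis at 105.5°, 124 x 61 mm as it should be. The stand is at (596,101), axis 67.3°. The rack is at (543,-259), axis 26.8° or so. I'll move past the rack and the stand so the wrist camera can look closer.

```bash
cat >> h.py <<'E'
def rows(target,yaw,n=None,turn_rows=None,start=None,tm=40):
    """print tool-frame rows to bring TCP to target (mm) & tool y axis to world yaw (deg, mod 180), tool pointing down"""
    o=ctrl.get_obs(); p=np.array(o['ee_pos']); M=R.from_rotvec(o['orientation']).as_matrix()
    cur=np.degrees(np.arctan2(M[1,1],M[0,1]))
    if yaw is None: dy=0
    else: dy=(yaw-cur+90)%180-90
    dp=np.array(target)-p
    k=n or int(max(np.ceil(np.linalg.norm(dp)/tm),np.ceil(abs(dy)/7),1))
    out=[]
    for i in range(k):
        v=M.T@(dp/k)/1000; t=-np.radians(dy)/k
        out.append('{"linear":[%s],"turn":%.4f}'%(','.join('%.4f'%x for x in v),t))
        M=M@R.from_rotvec([0,0,t]).as_matrix()
    print('pos',p.round(1),'yaw',round(cur,1),'dyaw',round(dy,1),'q',o['qpos'].round(3))
    for j in range(0,k,10): print('['+','.join(out[j:j+10])+']')
E
python3 - <<'E'
from h import *
grab('wrist','w0.png')
rows([440,-235,260],-63,n=10)
E
```

```text
pos [ 272.2 -562.2  241.1] yaw -64.2 dyaw 1.2 q [-1.139  0.424  1.63  -0.     1.089 -0.019]
[{"linear":[0.0294,-0.0221,-0.0019],"turn":-0.0020},{"linear":[0.0294,-0.0221,-0.0019],"turn":-0.0020},{"linear":[0.0295,-0.0220,-0.0019],"turn":-0.0020},{"linear":[0.0295,-0.0220,-0.0019],"turn":-0.0020},{"linear":[0.0295,-0.0219,-0.0019],"turn":-0.0020},{"linear":[0.0296,-0.0218,-0.0019],"turn":-0.0020},{"linear":[0.0296,-0.0218,-0.0019],"turn":-0.0020},{"linear":[0.0297,-0.0217,-0.0019],"turn":-0.0020},{"linear":[0.0297,-0.0217,-0.0019],"turn":-0.0020},{"linear":[0.0298,-0.0216,-0.0019],"turn":-0.0020}]
```

arm_command(
  series=[
    {"linear":[0.0296,-0.0218,-0.0019],"turn":-0.002},
    {"linear":[0.0296,-0.0218,-0.0019],"turn":-0.002},
    {"linear":[0.0296,-0.0218,-0.0019],"turn":-0.002},
    {"linear":[0.0296,-0.0218,-0.0019],"turn":-0.002},
    {"linear":[0.0296,-0.0218,-0.0019],"turn":-0.002},
    {"linear":[0.0296,-0.0218,-0.0019],"turn":-0.002},
    {"linear":[0.0296,-0.0218,-0.0019],"turn":-0.002},
    {"linear":[0.0296,-0.0218,-0.0019],"turn":-0.002},
    {"linear":[0.0296,-0.0218,-0.0019],"turn":-0.002},
    {"linear":[0.0296,-0.0218,-0.0019],"turn":-0.002},
  ],
)

```text
t: 1.15
ee_pos: [441.2, -234.4, 260.7]
orientation: [-3.055, -0.733, 0.0]
ft_force: [0.7, -0.5, -0.5]
width: 87.6
grasp_force: 0.0
```

Run:
```python
from h import *
d=grab('wrist','w1.png'); o=ctrl.get_obs()
c,v=ray(d,[[320,200]]); print(o['ee_pos'],c,v,proj(d,[[542.6,-259,22]]),d['fx'])
M=R.from_rotvec(o['orientation']).as_matrix(); print('cam in tool',M.T@(c-o['ee_pos']),M.T@v[0])
rows([560,110,230],-22.7,n=10)
```

```text
[ 442.86954794 -230.90247225  260.93179222] [ 501.48938648 -205.64413643  403.76466474] [[-0.22554651 -0.12166089 -0.96667917]] [[377.56077439 101.17883067]] 331.26962848100845
cam in tool [  63.94830229    3.97958648 -142.72447582] [-0.25792468  0.00703634  0.96621248]
pos [ 442.9 -230.9  260.9] yaw -62.9 dyaw 40.2 q [-0.506  0.214  1.885  0.003  1.043  0.592]
[{"linear":[0.0259,-0.0250,0.0032],"turn":-0.0702},{"linear":[0.0276,-0.0231,0.0032],"turn":-0.0702},{"linear":[0.0292,-0.0212,0.0032],"turn":-0.0702},{"linear":[0.0306,-0.0191,0.0032],"turn":-0.0702},{"linear":[0.0319,-0.0169,0.0032],"turn":-0.0702},{"linear":[0.0330,-0.0146,0.0032],"turn":-0.0702},{"linear":[0.0339,-0.0122,0.0032],"turn":-0.0702},{"linear":[0.0347,-0.0098,0.0032],"turn":-0.0702},{"linear":[0.0353,-0.0074,0.0032],"turn":-0.0702},{"linear":[0.0357,-0.0049,0.0032],"turn":-0.0702}]
```

View pics/w1.png

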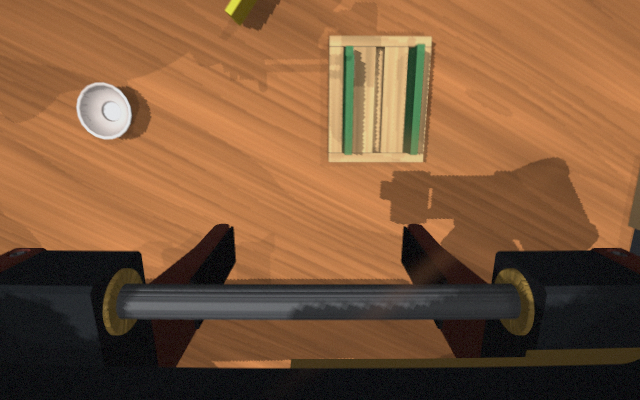

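The wrist view shows the rack, with slides at columns 349 and 415, rows 45–155. The dish is at (104,110). The notch is not clear yet. Next I'll look at the stand.

Run:
```python
from h import *
rows([550,0,200],-22.7,n=8)
```

```text
pos [ 442.9 -230.9  260.9] yaw -62.9 dyaw 40.2 q [-0.506  0.214  1.885  0.003  1.043  0.592]
[{"linear":[0.0250,-0.0196,0.0077],"turn":-0.0878},{"linear":[0.0267,-0.0173,0.0077],"turn":-0.0878},{"linear":[0.0281,-0.0149,0.0077],"turn":-0.0878},{"linear":[0.0293,-0.0124,0.0077],"turn":-0.0878},{"linear":[0.0303,-0.0098,0.0077],"turn":-0.0878},{"linear":[0.0310,-0.0071,0.0077],"turn":-0.0878},{"linear":[0.0315,-0.0044,0.0077],"turn":-0.0878},{"linear":[0.0318,-0.0016,0.0077],"turn":-0.0878}]
```

arm_command(
  series=[
    {"linear":[0.025,-0.0196,0.0077],"turn":-0.0878},
    {"linear":[0.0267,-0.0173,0.0077],"turn":-0.0878},
    {"linear":[0.0281,-0.0149,0.0077],"turn":-0.0878},
    {"linear":[0.0293,-0.0124,0.0077],"turn":-0.0878},
    {"linear":[0.0303,-0.0098,0.0077],"turn":-0.0878},
    {"linear":[0.031,-0.0071,0.0077],"turn":-0.0878},
    {"linear":[0.0315,-0.0044,0.0077],"turn":-0.0878},
    {"linear":[0.0318,-0.0016,0.0077],"turn":-0.0878},
    {"linear":[0,0,0],"turn":0},
    {"linear":[0,0,0],"turn":0},
  ],
)

```text
t: 2.2
ee_pos: [548.0, -4.7, 198.6]
orientation: [-2.615, -1.739, 0.002]
ft_force: [-1.1, 0.8, 0.1]
width: 87.7
grasp_force: 0.0
```

Run:
```python
from h import *
d=grab('wrist','w2.png'); o=ctrl.get_obs(); f=d['frame']
u=proj(d,[596.4,101.4,34])[0]; print(o['ee_pos'],u)
x,y=[int(max(0,k)) for k in (u[0]-100,u[1]-75)]
a=cv2.resize(f[y:y+150,x:x+200],(800,600),interpolation=cv2.INTER_CUBIC)[:, :]
g=cv2.imread('pics/w1.png')[30:170,320:440]
a=cv2.resize(f[y:y+150,x:x+200],(480,360),interpolation=cv2.INTER_CUBIC)
b=cv2.resize(g,(309,360),interpolation=cv2.INTER_CUBIC)
cv2.imwrite('pics/c2.png',np.hstack([a,b])); print(x,y)
```

```text
[547.88261055  -5.39313889 198.92170529] [320.90587286  52.08867839]
220 0
```

View pics/c2.png

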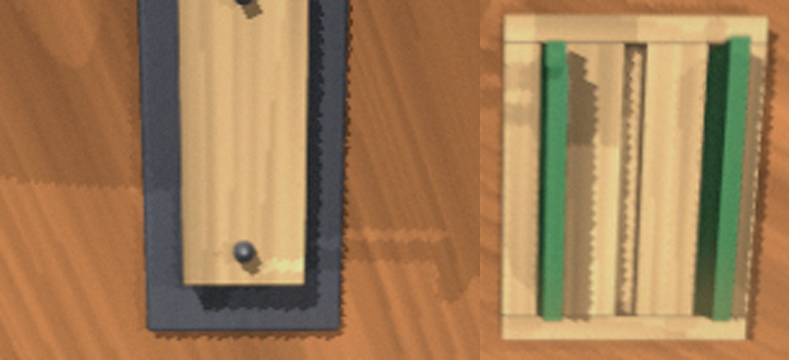

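The crop shows the near pin at full-image (321.7,104), with the far pin at the top edge. The left-hand slide has its notch at the far (upper) end. I'll back off 50 mm so both pins are in view.

arm_command(
  series=[
    {"linear":[-0.03,0,0],"turn":0},
    {"linear":[-0.03,0,0],"turn":0},
    {"linear":[0,0,0],"turn":0},
    {"linear":[0,0,0],"turn":0},
  ],
)

```text
t: 2.65
ee_pos: [524.8, -61.6, 199.5]
orientation: [2.619, 1.734, 0.001]
ft_force: [0.8, 0.3, 0.1]
width: 87.7
grasp_force: 0.0
```

Run:
```python
from h import *
d=grab('wrist','w3.png'); f=d['frame']; g=cv2.cvtColor(f,cv2.COLOR_BGR2GRAY); hsv=cv2.cvtColor(f,cv2.COLOR_BGR2HSV)
L=[proj(d,[596.4+s*44*np.cos(np.radians(67.3)),101.4+s*44*np.sin(np.radians(67.3)),45])[0] for s in(-1,1)]
print(L)
big=[]
for u in L:
    x,y=np.round(u).astype(int); y0=max(0,y-22)
    big.append(cv2.resize(f[y0:y0+44,x-22:x+22],(390,390),interpolation=cv2.INTER_CUBIC)); print(x-22,y0)
cv2.imwrite('pics/c3.png',np.hstack(big))
m=((hsv[...,0]>10)&(hsv[...,0]<30)&(hsv[...,1]<125)&(hsv[...,2]>130)).astype(np.uint8)
for c in cv2.findContours(m,cv2.RETR_EXTERNAL,cv2.CHAIN_APPROX_NONE)[0]:
    if cv2.contourArea(c)>2000:
        r=cv2.minAreaRect(plane(d,c[:,0],34)[:,:2].astype(np.float32)); print('riser',np.round(r[0],1),np.round(r[1],1),round(r[2],2))
```

```text
[array([319.39304315,  27.68266782]), array([318.96431814, -94.57842811])]
297 6
297 0
riser [582.   66.5] [36.6 45.2] 68.07
```

View pics/c3.png

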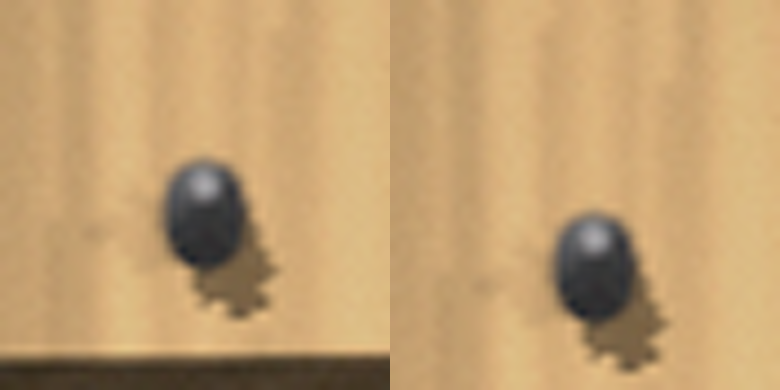

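That was the wrong way (image up is tool +x); the same near pin shows in both crops. Moving forward instead.

arm_command(
  series=[
    {"linear":[0.04,0,-0.01],"turn":0},
    {"linear":[0.04,0,-0.01],"turn":0},
    {"linear":[0.04,0,-0.01],"turn":0},
    {"linear":[0,0,0],"turn":0},
    {"linear":[0,0,0],"turn":0},
  ],
)

```text
t: 3.2
ee_pos: [571.6, 51.4, 229.1]
orientation: [2.614, 1.742, 0.0]
ft_force: [0.3, -0.3, -0.5]
width: 87.8
grasp_force: 0.0
```

```bash
cat > stand.py <<'E'
from h import *
d=grab('wrist','w4.png'); f=d['frame']; hsv=cv2.cvtColor(f,cv2.COLOR_BGR2HSV)
m=((hsv[...,0]>8)&(hsv[...,0]<30)&(hsv[...,1]<135)&(hsv[...,2]>120)).astype(np.uint8)
cs,hi=cv2.findContours(m,cv2.RETR_CCOMP,cv2.CHAIN_APPROX_NONE)
for i,c in enumerate(cs):
    if cv2.contourArea(c)>3000:
        r=cv2.minAreaRect(plane(d,c[:,0],34)[:,:2].astype(np.float32)); print('riser',np.round(r[0],1),np.round(r[1],1),round(r[2],2), c[:,0].min(0),c[:,0].max(0))
L=[proj(d,[596.4+s*44*np.cos(np.radians(67.3)),101.4+s*44*np.sin(np.radians(67.3)),45])[0] for s in(-1,1)]
P=[]
for u in L:
    x,y=np.round(u).astype(int); w=hsv[y-18:y+18,x-18:x+18]
    k=((w[...,1]<80)).astype(np.uint8)
    k=cv2.morphologyEx(k,cv2.MORPH_OPEN,np.ones((3,3)))
    n,_,st,ce=cv2.connectedComponentsWithStats(k); 
    j=1+np.argmin(np.linalg.norm(ce[1:]-18,axis=1)) if n>1 else 0
    px=ce[j]+[x-18,y-18]; q=plane(d,px,43)[0]; P.append(q); print(u.round(1),st[j],px.round(1),q.round(1))
P=np.array(P); print('centre',P.mean(0).round(1),'sep',np.linalg.norm(P[1]-P[0]).round(1),'ang',np.degrees(np.arctan2(*(P[1]-P[0])[[1,0]])).round(2), ctrl.get_obs()['ee_pos'])
E
python3 stand.py
```

```text
riser [596.6 101.5] [110.4  46.5] 67.4 [297  64] [344 177]
[320.2 168.2] [15 14  7  8 49] [320.2 167.4] [579.5  61.3  43. ]
[320.5  75.2] [14 15  8  9 59] [320.4  76.1] [613.1 141.5  43. ]
centre [596.3 101.4  43. ] sep 86.9 ang 67.3 [571.01221911  50.4803807  228.72149723]
```

Both views put the stand at (596.4,101.4), 67.3°. On to the plate.

Run:
```python
from h import *
rows([516,295,200],15.5,n=9)
```

```text
pos [571.   50.5 228.7] yaw -22.7 dyaw 38.2 q [ 0.068  0.364  1.757 -0.     1.022  0.464]
[{"linear":[0.0227,-0.0161,0.0032],"turn":-0.0741},{"linear":[0.0238,-0.0144,0.0032],"turn":-0.0741},{"linear":[0.0248,-0.0126,0.0032],"turn":-0.0741},{"linear":[0.0257,-0.0107,0.0032],"turn":-0.0741},{"linear":[0.0264,-0.0088,0.0032],"turn":-0.0741},{"linear":[0.0270,-0.0068,0.0032],"turn":-0.0741},{"linear":[0.0274,-0.0048,0.0032],"turn":-0.0741},{"linear":[0.0277,-0.0027,0.0032],"turn":-0.0741},{"linear":[0.0278,-0.0007,0.0032],"turn":-0.0741}]
```

arm_command(
  series=[
    {"linear":[0.0227,-0.0161,0.0032],"turn":-0.0741},
    {"linear":[0.0238,-0.0144,0.0032],"turn":-0.0741},
    {"linear":[0.0248,-0.0126,0.0032],"turn":-0.0741},
    {"linear":[0.0257,-0.0107,0.0032],"turn":-0.0741},
    {"linear":[0.0264,-0.0088,0.0032],"turn":-0.0741},
    {"linear":[0.027,-0.0068,0.0032],"turn":-0.0741},
    {"linear":[0.0274,-0.0048,0.0032],"turn":-0.0741},
    {"linear":[0.0277,-0.0027,0.0032],"turn":-0.0741},
    {"linear":[0.0278,-0.0007,0.0032],"turn":-0.0741},
    {"linear":[0,0,0],"turn":0},
  ],
)

```text
t: 4.25
ee_pos: [515.9, 295.6, 199.4]
orientation: [-1.899, -2.501, 0.002]
ft_force: [0.7, 0.3, 0.1]
width: 87.8
grasp_force: 0.0
```

arm_command(
  series=[
    {"linear":[0,0,0],"turn":0},
    {"linear":[0,0,0],"turn":0},
  ],
)

```text
t: 4.45
ee_pos: [517.0, 293.1, 200.1]
orientation: [-1.906, -2.497, 0.001]
ft_force: [-0.4, -1.1, 0.8]
width: 87.8
grasp_force: 0.0
```

```bash
cat > plate.py <<'E'
from h import *
import sys
z=float(sys.argv[1]); d=grab('wrist','w5.png'); f=d['frame']; hsv=cv2.cvtColor(f,cv2.COLOR_BGR2HSV)
m=((hsv[...,1]<50)&(hsv[...,2]>140)).astype(np.uint8)
cs,hi=cv2.findContours(m,cv2.RETR_CCOMP,cv2.CHAIN_APPROX_NONE)
for i,c in enumerate(cs):
    if cv2.contourArea(c)>2000 and hi[0][i][3]<0:
        r=cv2.minAreaRect(plane(d,c[:,0],z)[:,:2].astype(np.float32)); print('plate',np.round(r[0],1),np.round(r[1],1),round(r[2],2),c[:,0].min(0),c[:,0].max(0))
    if hi[0][i][3]>=0 and 20<cv2.contourArea(c)<1500: print('hole',c[:,0].mean(0).round(1),plane(d,c[:,0].mean(0),z)[0].round(1))
o=ctrl.get_obs(); print(o['ee_pos'],o['width'])
E
python3 plate.py 8; python3 -c "
from h import *
rows([503.3,343,60],15.5,n=6)"
```

```text
plate [653.  380.3] [ 62.1 124.2] 80.94 [404  74] [539 182]
hole [509.2 148.6] [696.4 373.7   8. ]
hole [434. 111.] [609.5 387.8   8. ]
plate [502.8 342. ] [ 62.4 124.1] 15.77 [284  61] [349 188]
hole [317.7 170.7] [514.8 300.    8. ]
hole [317.   80.5] [491.  384.6   8. ]
[517.119848   293.15697843 200.2383731 ] 87.8138435302638
pos [517.1 293.2 200.2] yaw 15.3 dyaw 0.2 q [ 0.496  0.429  1.73  -0.     0.983  0.229]
[{"linear":[0.0086,-0.0000,0.0234],"turn":-0.0006},{"linear":[0.0086,-0.0000,0.0234],"turn":-0.0006},{"linear":[0.0086,-0.0000,0.0234],"turn":-0.0006},{"linear":[0.0086,-0.0000,0.0234],"turn":-0.0006},{"linear":[0.0086,-0.0000,0.0234],"turn":-0.0006},{"linear":[0.0086,0.0000,0.0234],"turn":-0.0006}]
```

arm_command(
  series=[
    {"linear":[0.0085,-0.0001,0.027],"turn":-0.001},
    {"linear":[0.0085,-0.0001,0.027],"turn":-0.001},
    {"linear":[0.0085,-0.0001,0.027],"turn":-0.001},
    {"linear":[0.0085,-0.0001,0.027],"turn":-0.001},
    {"linear":[0.0085,-0.0001,0.027],"turn":-0.001},
    {"linear":[0.0085,-0.0001,0.027],"turn":-0.001},
    {"linear":[0,0,0.008],"turn":0},
    {"linear":[0,0,0.008],"turn":0},
    {"linear":[0,0,0],"turn":0},
    {"linear":[0,0,0],"turn":0},
  ],
)

```text
t: 5.5
ee_pos: [503.5, 343.4, 23.3]
orientation: [1.896, 2.504, 0.002]
ft_force: [0.0, 0.3, 0.5]
width: 87.5
grasp_force: 0.0
```

arm_command(
  series=[
    {"linear":[0,0,0],"turn":0},
    {"linear":[0,0,0],"turn":0},
    {"linear":[0,0,0],"turn":0},
    {"linear":[0,0,0],"turn":0},
    {"linear":[0,0,0],"turn":0},
    {"linear":[0,0,0],"turn":0},
    {"linear":[0,0,0],"turn":0},
    {"linear":[0,0,0],"turn":0},
  ],
  jaw=-1,
)

```text
t: 6.3
ee_pos: [502.8, 343.7, 22.7]
orientation: [1.895, 2.505, 0.0]
ft_force: [-0.7, -2.0, 5.8]
width: 61.6
grasp_force: 30.0
```

arm_command(
  series=[
    {"linear":[0,0,-0.02],"turn":0},
    {"linear":[0,0,-0.04],"turn":0},
    {"linear":[0,0,-0.04],"turn":0},
    {"linear":[0,0,0],"turn":0},
    {"linear":[0,0,0],"turn":0},
  ],
)

```text
t: 6.8
ee_pos: [502.8, 343.7, 122.8]
orientation: [1.895, 2.505, 0.002]
ft_force: [-1.3, -0.8, -1.2]
width: 61.7
grasp_force: 30.0
```

```bash
python3 plate.py 108.5; python3 -c "
from h import *
rows([596.4,101.4,122],-22.7,n=9)"
```

```text
plate [587.7 390.5] [38.  75.9] 80.75 [423 136] [589 256]
hole [550.4 223.5] [613.8 386.5 108.5]
hole [461.2 179.8] [561.  395.  108.5]
plate [497.9 362.4] [61.9 82.2] 15.77 [252 123] [384 283]
hole [317.9 160. ] [491.3 385.3 108.5]
[502.02628914 343.1942931  121.52591629] 61.4268079068665
pos [502.  343.2 121.5] yaw 15.8 dyaw -38.5 q [0.58  0.554 1.74  0.    0.848 0.305]
[{"linear":[-0.0287,0.0028,-0.0000],"turn":0.0746},{"linear":[-0.0284,0.0049,-0.0000],"turn":0.0746},{"linear":[-0.0280,0.0070,-0.0000],"turn":0.0746},{"linear":[-0.0274,0.0091,-0.0000],"turn":0.0746},{"linear":[-0.0266,0.0111,-0.0000],"turn":0.0746},{"linear":[-0.0257,0.0131,-0.0000],"turn":0.0746},{"linear":[-0.0247,0.0149,-0.0000],"turn":0.0746},{"linear":[-0.0235,0.0167,-0.0000],"turn":0.0746},{"linear":[-0.0222,0.0184,-0.0000],"turn":0.0746}]
```

View pics/w5.png

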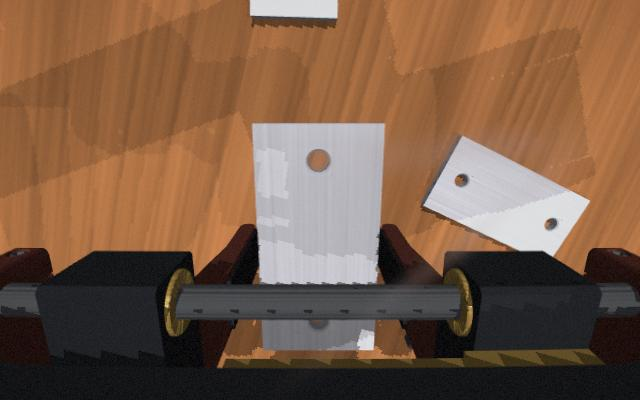

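The gripped plate shows square in the jaws, its far hole at (318,160), which puts its centre within 1 mm of the TCP. Carrying it to the stand.

arm_command(
  series=[
    {"linear":[-0.0287,0.0028,0],"turn":0.0746},
    {"linear":[-0.0284,0.0049,0],"turn":0.0746},
    {"linear":[-0.028,0.007,0],"turn":0.0746},
    {"linear":[-0.0274,0.0091,0],"turn":0.0746},
    {"linear":[-0.0266,0.0111,0],"turn":0.0746},
    {"linear":[-0.0257,0.0131,0],"turn":0.0746},
    {"linear":[-0.0247,0.0149,0],"turn":0.0746},
    {"linear":[-0.0235,0.0167,0],"turn":0.0746},
    {"linear":[-0.0222,0.0184,0],"turn":0.0746},
    {"linear":[0,0,0],"turn":0},
  ],
)

```text
t: 7.85
ee_pos: [596.7, 98.7, 120.0]
orientation: [-2.618, -1.734, 0.005]
ft_force: [0.6, -0.1, -1.5]
width: 61.5
grasp_force: 30.0
```

arm_command(
  series=[
    {"linear":[0,0,0.02],"turn":0},
    {"linear":[0,0,0.02],"turn":0},
    {"linear":[0,0,0],"turn":0},
    {"linear":[0,0,0],"turn":0},
  ],
)

```text
t: 8.25
ee_pos: [595.7, 102.1, 81.0]
orientation: [-2.613, -1.741, 0.004]
ft_force: [0.1, -0.0, -1.3]
width: 61.3
grasp_force: 30.0
```

```bash
cat > hole.py <<'E'
from h import *
d=grab('wrist'); f=d['frame']; hsv=cv2.cvtColor(f,cv2.COLOR_BGR2HSV)
o=ctrl.get_obs(); p=o['ee_pos']; M=R.from_rotvec(o['orientation']).as_matrix()
m=((hsv[...,1]<50)&(hsv[...,2]>130)).astype(np.uint8)
cs,hi=cv2.findContours(m,cv2.RETR_CCOMP,cv2.CHAIN_APPROX_NONE)
for i,c in enumerate(cs):
    a=cv2.contourArea(c); u=c[:,0].mean(0)
    if a>60 and 270<u[0]<370 and u[1]<230: print('contour',a,u.round(1),'on plate top',plane(d,u,p[2]-14)[0].round(1),hi[0][i][3]>=0)
h=p+44*M[:,0]; print('tcp',p.round(1),'yaw',np.degrees(np.arctan2(M[1,1],M[0,1])).round(2),'z tilt',M[:,2].round(3),'hole expected',h[:2].round(1),'pin far',np.round([596.4+44*np.cos(np.radians(67.3)),101.4+44*np.sin(np.radians(67.3))],1), o['ft_force'].round(1))
u=proj(d,[*h[:2],p[2]-14])[0].astype(int); cv2.imwrite('pics/hole.png',cv2.resize(f[max(0,u[1]-40):u[1]+40,u[0]-50:u[0]+50],(700,560),interpolation=cv2.INTER_CUBIC))
E
python3 hole.py
```

```text
contour 19540.0 [315.  205.6] on plate top [603.8 121.9  68. ] False
contour 383.0 [317.6 160.3] on plate top [613.5 142.   68. ] True
tcp [596.5 102.2  82. ] yaw -22.65 z tilt [-0.001 -0.    -1.   ] hole expected [613.4 142.8] pin far [613.4 142. ] [ 0.6 -0.3 -2.1]
```

Hole and pin agree within 0.5 mm, so I'm lowering.

arm_command(
  series=[
    {"linear":[0,0,0.006],"turn":0},
    {"linear":[0,0,0.005],"turn":0},
    {"linear":[0,0,0.004],"turn":0},
    {"linear":[0,0,0.003],"turn":0},
    {"linear":[0,0,0.002],"turn":0},
    {"linear":[0,0,0],"turn":0},
  ],
)

```text
t: 8.9
ee_pos: [596.6, 101.8, 62.0]
orientation: [-2.615, -1.741, 0.001]
ft_force: [-1.0, 1.4, -2.1]
width: 61.4
grasp_force: 30.0
```

arm_command(
  series=[
    {"linear":[0,0,0.002],"turn":0},
    {"linear":[0,0,0.002],"turn":0},
    {"linear":[0,0,0.001],"turn":0},
    {"linear":[0,0,0.001],"turn":0},
    {"linear":[0,0,0],"turn":0},
  ],
)

```text
t: 9.4
ee_pos: [596.7, 101.9, 56.7]
orientation: [-2.615, -1.741, 0.0]
ft_force: [-3.8, 2.8, 5.4]
width: 61.3
grasp_force: 30.0
```

arm_command(
  series=[
    {"linear":[0,0,0.001],"turn":0},
    {"linear":[0,0,0],"turn":0},
    {"linear":[0,0,0],"turn":0},
  ],
)

```text
t: 9.7
ee_pos: [596.8, 101.9, 56.7]
orientation: [-2.615, -1.741, 0.0]
ft_force: [-6.7, 3.2, 13.6]
width: 61.7
grasp_force: 30.0
```

arm_command(
  series=[
    {"linear":[0,0,0],"turn":0},
    {"linear":[0,0,0],"turn":0},
    {"linear":[0,0,0],"turn":0},
    {"linear":[0,0,0],"turn":0},
    {"linear":[0,0,0],"turn":0},
    {"linear":[0,0,0],"turn":0},
  ],
  jaw=1,
)

```text
t: 10.3
ee_pos: [596.9, 101.7, 55.2]
orientation: [-2.615, -1.741, 0.0]
ft_force: [-0.4, -0.2, -0.5]
width: 87.9
grasp_force: 0.0
```

arm_command(
  series=[
    {"linear":[0,0,-0.01],"turn":0},
    {"linear":[0,0,-0.03],"turn":0},
    {"linear":[0,0,-0.04],"turn":0},
    {"linear":[-0.02,0,-0.04],"turn":0},
    {"linear":[-0.02,0,-0.04],"turn":0},
    {"linear":[0,0,0],"turn":0},
    {"linear":[0,0,0],"turn":0},
  ],
)

```text
t: 11.0
ee_pos: [581.9, 64.6, 216.9]
orientation: [2.615, 1.739, 0.004]
ft_force: [-0.3, 0.1, 0.3]
width: 87.6
grasp_force: 0.0
```

```bash
python3 plate.py 42; python3 -c "
from h import *
d=grab('wrist');cv2.imwrite('pics/ph.png',d['frame'])
# rack approach: slide centre ~, grasp point 30 mm to clear end
a=np.radians(27); c=np.array([523.1,-224.7]); g=c-30*np.array([np.cos(a),np.sin(a)]); print(g)
rows([*(g-55*np.array([np.cos(a),np.sin(a)])),200],-63,n=10)"
```

```text
hole [483.4 233.5] [719.5 -51.8  42. ]
plate [597.5 100.6] [123.6  62.8] 67.39 [283  73] [350 204]
hole [316.5 186.5] [580.4  60.2  42. ]
hole [316.2  93.2] [614.2 141.3  42. ]
[581.29369009  64.81175556 215.53603357] 87.69843215311107
[ 496.36980427 -238.31971499]
pos [580.9  65.  214.6] yaw -22.7 dyaw -40.3 q [0.091 0.397 1.742 0.    1.003 0.487]
[{"linear":[-0.0354,0.0003,0.0015],"turn":0.0703},{"linear":[-0.0353,0.0028,0.0015],"turn":0.0703},{"linear":[-0.0350,0.0053,0.0015],"turn":0.0703},{"linear":[-0.0346,0.0078,0.0015],"turn":0.0703},{"linear":[-0.0339,0.0102,0.0015],"turn":0.0703},{"linear":[-0.0331,0.0125,0.0015],"turn":0.0703},{"linear":[-0.0322,0.0148,0.0015],"turn":0.0703},{"linear":[-0.0311,0.0171,0.0015],"turn":0.0703},{"linear":[-0.0298,0.0192,0.0015],"turn":0.0703},{"linear":[-0.0284,0.0212,0.0015],"turn":0.0703}]
```

The plate measures 123.6 x 62.8 mm at z=42, centred on the stand within about 1 mm, and the grip height gives an underside of 34.0. It is seated. Now the rack.

arm_command(
  series=[
    {"linear":[-0.0354,0.0003,0.0015],"turn":0.0703},
    {"linear":[-0.0353,0.0028,0.0015],"turn":0.0703},
    {"linear":[-0.035,0.0053,0.0015],"turn":0.0703},
    {"linear":[-0.0346,0.0078,0.0015],"turn":0.0703},
    {"linear":[-0.0339,0.0102,0.0015],"turn":0.0703},
    {"linear":[-0.0331,0.0125,0.0015],"turn":0.0703},
    {"linear":[-0.0322,0.0148,0.0015],"turn":0.0703},
    {"linear":[-0.0311,0.0171,0.0015],"turn":0.0703},
    {"linear":[-0.0298,0.0192,0.0015],"turn":0.0703},
    {"linear":[-0.0284,0.0212,0.0015],"turn":0.0703},
  ],
)

```text
t: 12.1
ee_pos: [446.9, -263.8, 198.6]
orientation: [-3.053, -0.73, 0.003]
ft_force: [0.7, -0.2, 0.2]
width: 88.2
grasp_force: 0.0
```

arm_command(
  series=[
    {"linear":[0,0,0],"turn":0},
    {"linear":[0,0,0],"turn":0},
    {"linear":[0,0,0],"turn":0},
  ],
  jaw=0.1,
)

```text
t: 12.4
ee_pos: [448.0, -262.2, 199.4]
orientation: [-3.053, -0.736, 0.002]
ft_force: [-0.5, -0.3, 0.9]
width: 67.2
grasp_force: 0.0
```

```bash
cat > slide.py <<'E'
from h import *
d=grab('wrist','w6.png'); f=d['frame']; hsv=cv2.cvtColor(f,cv2.COLOR_BGR2HSV)
o=ctrl.get_obs(); print(o['ee_pos'],o['width'])
m=((hsv[...,0]>40)&(hsv[...,0]<95)&(hsv[...,1]>80)&(hsv[...,2]>75)).astype(np.uint8)
for c in cv2.findContours(m,cv2.RETR_EXTERNAL,cv2.CHAIN_APPROX_NONE)[0]:
    if cv2.contourArea(c)>100:
        r=cv2.minAreaRect(plane(d,c[:,0],52)[:,:2].astype(np.float32)); print('green',cv2.boundingRect(c),np.round(r[0],1),np.round(r[1],1),round(r[2],2))
u=proj(d,[542,-259,40])[0].astype(int); print(u)
y=max(0,u[1]-90); x=u[0]-100
cv2.imwrite('pics/c6.png',cv2.resize(f[y:y+150,x:x+200],(800,600),interpolation=cv2.INTER_CUBIC)); print(x,y)
E
python3 slide.py
```

```text
[ 448.16689546 -262.12976633  199.69163632] 63.58099918471069
green (319, 24, 10, 132) [ 525.  -229.8] [105.6   7.6] 27.17
green (392, 21, 24, 135) [ 556.7 -288.8] [108.2  14.3] 26.17
[362  90]
262 0
```

View pics/c6.png

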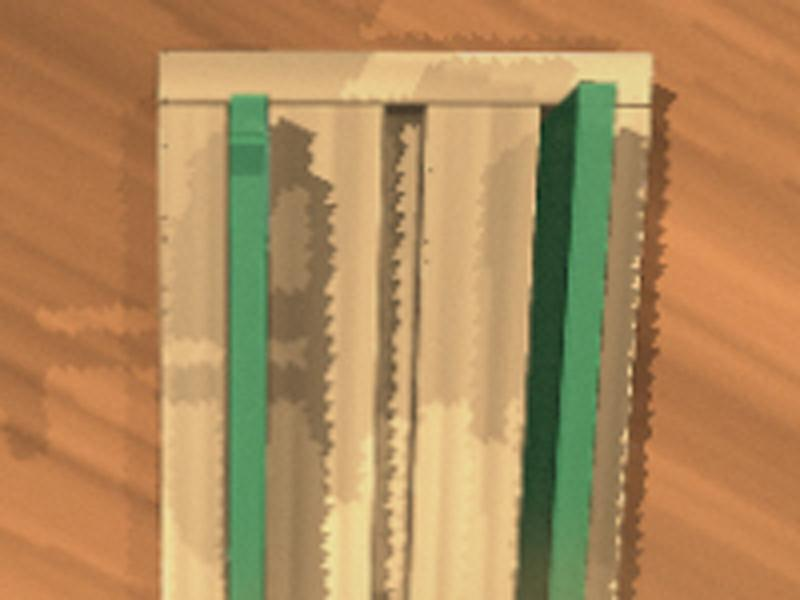

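The notch step is clear at the far end of the left slide (crop (248,120)), so the label faces the middle slot. Grasping at the near, clear end.

```bash
python3 -c "
from h import *
rows([500.8,-241.8,80],-63,n=5)"
```

```text
pos [ 448.2 -262.1  199.7] yaw -62.9 dyaw -0.1 q [-0.552  0.326  1.895  0.     0.921  0.545]
[{"linear":[0.0112,0.0012,0.0239],"turn":0.0005},{"linear":[0.0112,0.0012,0.0239],"turn":0.0005},{"linear":[0.0112,0.0012,0.0239],"turn":0.0005},{"linear":[0.0112,0.0012,0.0239],"turn":0.0005},{"linear":[0.0112,0.0012,0.0239],"turn":0.0005}]
```

arm_command(
  series=[
    {"linear":[0.0112,0.0012,0.024],"turn":0},
    {"linear":[0.0112,0.0012,0.024],"turn":0},
    {"linear":[0.0112,0.0012,0.024],"turn":0},
    {"linear":[0.0112,0.0012,0.024],"turn":0},
    {"linear":[0.0112,0.0012,0.024],"turn":0},
    {"linear":[0,0,0],"turn":0},
    {"linear":[0,0,0],"turn":0},
    {"linear":[0,0,0],"turn":0},
  ],
)

```text
t: 13.25
ee_pos: [500.9, -243.1, 81.4]
orientation: [3.054, 0.735, 0.001]
ft_force: [0.3, 0.1, 0.4]
width: 48.3
grasp_force: 0.0
```

```bash
python3 slide.py; python3 -c "
from h import *
rows([500.8,-241.8,44],-63,n=2)"
```

```text
[ 500.88629198 -243.39264831   81.54934356] 48.36935271233677
green (306, 80, 15, 200) [ 525.8 -229.7] [108.4   7.9] 26.58
green (420, 78, 41, 174) [ 563.5 -283.2] [92.3 17.3] 27.02
[372 180]
272 90
pos [ 500.9 -243.4   81.5] yaw -63.0 dyaw -0.0 q [-0.474  0.558  1.872 -0.     0.71   0.625]
[{"linear":[0.0003,-0.0008,0.0188],"turn":0.0004},{"linear":[0.0003,-0.0008,0.0188],"turn":0.0004}]
```

arm_command(
  series=[
    {"linear":[0,-0.0004,0.0188],"turn":0},
    {"linear":[0,-0.0004,0.0188],"turn":0},
    {"linear":[0,0,0],"turn":0},
    {"linear":[0,0,0],"turn":0},
  ],
)

```text
t: 13.7
ee_pos: [500.3, -242.8, 43.6]
orientation: [3.054, 0.734, 0.001]
ft_force: [-0.5, -0.8, 0.1]
width: 48.2
grasp_force: 0.0
```

arm_command(
  series=[
    {"linear":[0,0,0],"turn":0},
    {"linear":[0,0,0],"turn":0},
    {"linear":[0,0,0],"turn":0},
    {"linear":[0,0,0],"turn":0},
    {"linear":[0,0,0],"turn":0},
    {"linear":[0,0,0],"turn":0},
    {"linear":[0,0,0],"turn":0},
    {"linear":[0,0,0],"turn":0},
  ],
  jaw=-1,
)

```text
t: 14.5
ee_pos: [499.5, -241.7, 42.5]
orientation: [-3.053, -0.733, 0.002]
ft_force: [-1.1, 6.2, 1.5]
width: 7.9
grasp_force: 30.0
```

arm_command(
  series=[
    {"linear":[0,0,-0.01],"turn":0},
    {"linear":[0,0,-0.02],"turn":0},
    {"linear":[0,0,-0.03],"turn":0},
    {"linear":[0,0,-0.04],"turn":0},
    {"linear":[0,0,-0.04],"turn":0},
    {"linear":[0,0,-0.04],"turn":0},
    {"linear":[0,0,-0.04],"turn":0},
    {"linear":[0,0,0],"turn":0},
    {"linear":[0,0,0],"turn":0},
  ],
)

```text
t: 15.4
ee_pos: [500.5, -243.0, 264.0]
orientation: [3.052, 0.733, 0.003]
ft_force: [0.3, -0.0, -1.6]
width: 7.6
grasp_force: 30.0
```

```bash
python3 -c "
from h import *
o=ctrl.get_obs(); print(o)"
```

```text
{'t': 15.4, 'qpos': array([-4.73168925e-01,  2.95339810e-01,  1.76517076e+00, -4.17920759e-04,
        1.07788775e+00,  6.26189734e-01]), 'qvel': array([ 0.00264374,  0.04145671,  0.03710951, -0.00026435, -0.00211913,
       -0.00038259]), 'joint_torque': array([ 1.08804175e-02, -4.92876363e+01, -2.93446738e+01,  7.64578208e-02,
       -4.88359085e-02,  2.48536482e-03]), 'ee_pos': array([ 500.53630989, -243.0053992 ,  264.00168435]), 'orientation': array([3.05234923, 0.73344335, 0.00342944]), 'ft_force': array([ 0.33232425, -0.0173604 , -1.63115504]), 'moment': array([-0.02558025,  0.03964773, -0.00963094]), 'grasp_force': 29.991011023521423, 'width': 7.629721352338116}
```

The slide is held (width 7.6–8 mm, grip 30 N). The rows cannot tilt the tool directly. The remaining lever is "a pose out of reach is approached as far as the arm can", so I'll turn the slide so its label faces outward, then work at the reach limit high above the bench.

```bash
python3 -c "
from h import *
rows([700,124,380],10,n=13)
# planar fit
from scipy.optimize import least_squares
D=[([-1.139,.424,1.63,1.089],[272.2,-562.2,241.1]),([-.506,.214,1.885,1.043],[442.9,-230.9,260.9]),([.068,.364,1.757,1.022],[571,50.5,228.7]),([.496,.429,1.73,.983],[517.1,293.2,200.2]),([.58,.554,1.74,.848],[502,343.2,121.5]),([-.552,.326,1.895,.921],[448.2,-262.1,199.7]),([-.474,.558,1.872,.71],[500.9,-243.4,81.5]),([-.473,.295,1.765,1.078],[500.5,-243,264])]
q=np.array([a for a,_ in D]);P=np.array([b for _,b in D]);r=np.hypot(P[:,0],P[:,1])
def f(x): 
    L1,L2,h,r0,d=x; s=q[:,1]+q[:,2]+d
    return np.r_[r0+L1*np.sin(q[:,1])+L2*np.sin(s)-r,h+L1*np.cos(q[:,1])+L2*np.cos(s)-P[:,2]]
s=least_squares(f,[450,400,100,0,-.5]);print(s.x,np.abs(s.fun).max(), q[:,1:].sum(1), np.arctan2(P[:,1],P[:,0])-q[:,0])
"
```

```text
pos [ 500.5 -243.   264. ] yaw -63.0 dyaw 73.0 q [-0.473  0.295  1.765 -0.     1.078  0.626]
[{"linear":[0.0265,-0.0182,-0.0089],"turn":-0.0980},{"linear":[0.0282,-0.0155,-0.0089],"turn":-0.0980},{"linear":[0.0295,-0.0126,-0.0089],"turn":-0.0980},{"linear":[0.0306,-0.0097,-0.0089],"turn":-0.0980},{"linear":[0.0314,-0.0067,-0.0089],"turn":-0.0980},{"linear":[0.0319,-0.0035,-0.0089],"turn":-0.0980},{"linear":[0.0321,-0.0004,-0.0089],"turn":-0.0980},{"linear":[0.0320,0.0027,-0.0089],"turn":-0.0980},{"linear":[0.0316,0.0059,-0.0089],"turn":-0.0980},{"linear":[0.0309,0.0089,-0.0089],"turn":-0.0980}]
[{"linear":[0.0298,0.0119,-0.0089],"turn":-0.0980},{"linear":[0.0285,0.0148,-0.0089],"turn":-0.0980},{"linear":[0.0270,0.0175,-0.0089],"turn":-0.0980}]
[5.60972626e+02 4.90323189e+02 2.17401220e+01 6.19407138e-02
 1.54425066e-01] 0.99146572883933 [3.143 3.142 3.143 3.142 3.142 3.142 3.14  3.138] [0.01910673 0.02542914 0.02021182 0.01980758 0.01967877 0.02284419
 0.02167539 0.02100781]
```

arm_command(
  series=[
    {"linear":[0.0265,-0.0182,-0.0089],"turn":-0.098},
    {"linear":[0.0282,-0.0155,-0.0089],"turn":-0.098},
    {"linear":[0.0295,-0.0126,-0.0089],"turn":-0.098},
    {"linear":[0.0306,-0.0097,-0.0089],"turn":-0.098},
    {"linear":[0.0314,-0.0067,-0.0089],"turn":-0.098},
    {"linear":[0.0319,-0.0035,-0.0089],"turn":-0.098},
    {"linear":[0.0321,-0.0004,-0.0089],"turn":-0.098},
    {"linear":[0.032,0.0027,-0.0089],"turn":-0.098},
    {"linear":[0.0316,0.0059,-0.0089],"turn":-0.098},
    {"linear":[0.0309,0.0089,-0.0089],"turn":-0.098},
  ],
)

```text
t: 16.4
ee_pos: [653.5, 40.6, 349.5]
orientation: [-2.344, -2.089, 0.005]
ft_force: [0.3, -0.6, -1.2]
width: 7.8
grasp_force: 30.0
```

arm_command(
  series=[
    {"linear":[0.0298,0.0119,-0.0089],"turn":-0.098},
    {"linear":[0.0285,0.0148,-0.0089],"turn":-0.098},
    {"linear":[0.027,0.0175,-0.0089],"turn":-0.098},
    {"linear":[0,0.04,0],"turn":0},
    {"linear":[0,0.04,0],"turn":0},
    {"linear":[0,0.04,0],"turn":0},
    {"linear":[0,0.04,0],"turn":0},
    {"linear":[0,0.03,0],"turn":0},
    {"linear":[0,0,0],"turn":0},
  ],
)

```text
t: 17.3
ee_pos: [888.9, 157.4, 370.5]
orientation: [-2.017, -2.404, 0.008]
ft_force: [-0.4, 0.3, -1.8]
width: 8.4
grasp_force: 30.0
```

```bash
python3 -c "
from h import *
rows([900,160,380],10,n=5)"
```

```text
pos [888.9 157.4 370.5] yaw 10.0 dyaw -0.0 q [ 0.162  0.828  0.651 -0.     1.67  -0.013]
[{"linear":[0.0001,0.0023,-0.0019],"turn":0.0000},{"linear":[0.0001,0.0023,-0.0019],"turn":0.0000},{"linear":[0.0001,0.0023,-0.0019],"turn":0.0000},{"linear":[0.0001,0.0023,-0.0019],"turn":0.0000},{"linear":[0.0001,0.0023,-0.0019],"turn":0.0000}]
```

Now push outward past the reach limit in small steps and watch the tilt.

arm_command(
  series=[
    {"linear":[0,0.02,0],"turn":0},
    {"linear":[0,0.02,0],"turn":0},
    {"linear":[0,0.02,0],"turn":0},
    {"linear":[0,0.02,0],"turn":0},
    {"linear":[0,0.02,0],"turn":0},
    {"linear":[0,0.02,0],"turn":0},
  ],
)

```text
t: 17.9
ee_pos: [978.1, 173.2, 362.0]
orientation: [2.013, 2.4, 0.017]
ft_force: [-0.2, 0.1, -1.3]
width: 7.8
grasp_force: 30.0
```

```bash
cat > tilt.py <<'E'
from h import *
o=ctrl.get_obs(); M=R.from_rotvec(o['orientation']).as_matrix(); q=o['qpos']
print(o['ee_pos'].round(1),'q',q.round(3),'sum',(q[1]+q[2]+q[4]).round(3)); print(M.round(3))
E
python3 tilt.py
```

```text
[978.1 173.2 362. ] q [ 0.163  1.123  0.092  0.     1.913 -0.011] sum 3.127
[[-0.174  0.985  0.014]
 [ 0.985  0.174  0.002]
 [-0.     0.014 -1.   ]]
```

arm_command(
  series=[
    {"linear":[0,0.04,0],"turn":0},
    {"linear":[0,0.04,0],"turn":0},
    {"linear":[0,0.04,0],"turn":0},
    {"linear":[0,0.04,0],"turn":0},
    {"linear":[0,0.04,0],"turn":0},
    {"linear":[0,0.04,0],"turn":0},
  ],
)

```text
t: 18.5
ee_pos: [1035.0, 183.2, 330.8]
orientation: [1.943, 2.316, 0.202]
ft_force: [-0.4, -0.7, 0.1]
width: 8.1
grasp_force: 30.0
```

```bash
python3 tilt.py
```

```text
[1035.   183.2  330.8] q [ 0.163  1.159  0.09   0.002  1.718 -0.011] sum 2.968
[[-0.174  0.97   0.171]
 [ 0.985  0.171  0.03 ]
 [-0.     0.173 -0.985]]
```

Tilting outward works: 10° so far. Continue.

arm_command(
  series=[
    {"linear":[0,0.045,-0.01],"turn":0},
    {"linear":[0,0.045,-0.01],"turn":0},
    {"linear":[0,0.045,-0.01],"turn":0},
    {"linear":[0,0.045,-0.01],"turn":0},
    {"linear":[0,0.045,-0.01],"turn":0},
    {"linear":[0,0.045,-0.01],"turn":0},
  ],
)

```text
t: 19.1
ee_pos: [1071.1, 189.7, 387.4]
orientation: [1.856, 2.212, 0.396]
ft_force: [0.7, -0.5, -0.4]
width: 7.9
grasp_force: 30.0
```

```bash
python3 tilt.py
```

```text
[1071.1  189.7  387.4] q [ 0.163  1.118  0.087  0.004  1.582 -0.011] sum 2.787
[[-0.174  0.924  0.342]
 [ 0.985  0.163  0.061]
 [ 0.     0.347 -0.938]]
```

arm_command(
  series=[
    {"linear":[0,0.04,0.005],"turn":0},
    {"linear":[0,0.04,0.005],"turn":0},
    {"linear":[0,0.04,0.005],"turn":0},
    {"linear":[0,0.04,0.005],"turn":0},
    {"linear":[0,0.04,0.005],"turn":0},
    {"linear":[0,0.04,0.005],"turn":0},
    {"linear":[0,0.04,0.005],"turn":0},
    {"linear":[0,0.04,0.005],"turn":0},
  ],
)

```text
t: 19.9
ee_pos: [1128.2, 199.7, 403.1]
orientation: [1.746, 2.082, 0.602]
ft_force: [-0.2, 0.0, -0.3]
width: 7.7
grasp_force: 30.0
```

```bash
python3 tilt.py
```

```text
[1128.2  199.7  403.1] q [ 0.163  1.129  0.087  0.007  1.363 -0.011] sum 2.579
[[-0.174  0.833  0.525]
 [ 0.985  0.147  0.093]
 [ 0.     0.533 -0.846]]
```

arm_command(
  series=[
    {"linear":[0,0.04,0.01],"turn":0},
    {"linear":[0,0.04,0.01],"turn":0},
    {"linear":[0,0.04,0.01],"turn":0},
    {"linear":[0,0.04,0.01],"turn":0},
    {"linear":[0,0.04,0.01],"turn":0},
    {"linear":[0,0.04,0.01],"turn":0},
    {"linear":[0,0.04,0.01],"turn":0},
    {"linear":[0,0.04,0.01],"turn":0},
  ],
)

```text
t: 20.7
ee_pos: [1172.3, 207.4, 446.4]
orientation: [1.63, 1.943, 0.786]
ft_force: [-1.4, 0.3, -0.2]
width: 7.7
grasp_force: 30.0
```

```bash
python3 tilt.py
```

```text
[1172.3  207.4  446.4] q [ 0.163  1.123  0.087  0.009  1.164 -0.012] sum 2.373
[[-0.174  0.708  0.684]
 [ 0.985  0.125  0.121]
 [ 0.     0.695 -0.719]]
```

44° reached. Now checking whether that tilt is feasible above the stand.

```bash
python3 -c "
import numpy as np
L1,L2,L3,h,d=561,490.3,296,317.7,.1544
def ik(r,z,t):
    wr=r-L3*np.sin(t); wz=z+L3*np.cos(t)-h; D=np.hypot(wr,wz)
    b=np.pi-np.arccos((L1**2+L2**2-D*D)/(2*L1*L2)); q3=b-d
    q2=np.arctan2(wr,wz)-np.arccos((L1**2+D*D-L2**2)/(2*L1*D)); return q2,q3,np.pi-t-q2-q3
for t in (35,38,41,44):
  for r in (600,630,645):
    print(t,r,[(z,[round(v,2) for v in ik(r,z,np.radians(t))]) for z in (170,200,230)])
"
```

```text
35 600 [(170, [np.float64(0.36), np.float64(2.13), np.float64(0.04)]), (200, [np.float64(0.3), np.float64(2.12), np.float64(0.12)]), (230, [np.float64(0.24), np.float64(2.1), np.float64(0.19)])]
35 630 [(170, [np.float64(0.39), np.float64(2.07), np.float64(0.07)]), (200, [np.float64(0.33), np.float64(2.05), np.float64(0.14)]), (230, [np.float64(0.28), np.float64(2.04), np.float64(0.21)])]
35 645 [(170, [np.float64(0.41), np.float64(2.04), np.float64(0.08)]), (200, [np.float64(0.35), np.float64(2.02), np.float64(0.15)]), (230, [np.float64(0.3), np.float64(2.0), np.float64(0.22)])]
38 600 [(170, [np.float64(0.36), np.float64(2.16), np.float64(-0.05)]), (200, [np.float64(0.3), np.float64(2.15), np.float64(0.03)]), (230, [np.float64(0.24), np.float64(2.13), np.float64(0.11)])]
38 630 [(170, [np.float64(0.4), np.float64(2.1), np.float64(-0.02)]), (200, [np.float64(0.34), np.float64(2.09), np.float64(0.06)]), (230, [np.float64(0.28), np.float64(2.07), np.float64(0.13)])]
38 645 [(170, [np.float64(0.41), np.float64(2.07), np.float64(-0.0)]), (200, [np.float64(0.35), np.float64(2.05), np.flo
[... 566 characters left out ...]
, np.float64(2.08), np.float64(-0.02)]), (230, [np.float64(0.3), np.float64(2.07), np.float64(0.06)])]
44 600 [(170, [np.float64(0.39), np.float64(2.22), np.float64(-0.23)]), (200, [np.float64(0.32), np.float64(2.21), np.float64(-0.15)]), (230, [np.float64(0.25), np.float64(2.19), np.float64(-0.06)])]
44 630 [(170, [np.float64(0.41), np.float64(2.16), np.float64(-0.2)]), (200, [np.float64(0.35), np.float64(2.14), np.float64(-0.12)]), (230, [np.float64(0.29), np.float64(2.13), np.float64(-0.04)])]
44 645 [(170, [np.float64(0.43), np.float64(2.12), np.float64(-0.18)]), (200, [np.float64(0.37), np.float64(2.11), np.float64(-0.11)]), (230, [np.float64(0.31), np.float64(2.1), np.float64(-0.03)])]
```

Above the stand, about 36° at TCP z≈225 is within the joint ranges (label elevation needs ≥30°). Moving inward to an intermediate point first.

```bash
python3 -c "
from h import *
rows([760,112,340],None,n=12)"
```

```text
pos [1172.3  207.4  446.4] yaw 10.0 dyaw 0 q [ 0.163  1.123  0.087  0.009  1.164 -0.012]
[{"linear":[-0.0019,-0.0315,-0.0181],"turn":-0.0000},{"linear":[-0.0019,-0.0315,-0.0181],"turn":-0.0000},{"linear":[-0.0019,-0.0315,-0.0181],"turn":-0.0000},{"linear":[-0.0019,-0.0315,-0.0181],"turn":-0.0000},{"linear":[-0.0019,-0.0315,-0.0181],"turn":-0.0000},{"linear":[-0.0019,-0.0315,-0.0181],"turn":-0.0000},{"linear":[-0.0019,-0.0315,-0.0181],"turn":-0.0000},{"linear":[-0.0019,-0.0315,-0.0181],"turn":-0.0000},{"linear":[-0.0019,-0.0315,-0.0181],"turn":-0.0000},{"linear":[-0.0019,-0.0315,-0.0181],"turn":-0.0000}]
[{"linear":[-0.0019,-0.0315,-0.0181],"turn":-0.0000},{"linear":[-0.0019,-0.0315,-0.0181],"turn":-0.0000}]
```

arm_command(
  series=[
    {"linear":[-0.0019,-0.0315,-0.0181],"turn":0},
    {"linear":[-0.0019,-0.0315,-0.0181],"turn":0},
    {"linear":[-0.0019,-0.0315,-0.0181],"turn":0},
    {"linear":[-0.0019,-0.0315,-0.0181],"turn":0},
    {"linear":[-0.0019,-0.0315,-0.0181],"turn":0},
    {"linear":[-0.0019,-0.0315,-0.0181],"turn":0},
    {"linear":[-0.0019,-0.0315,-0.0181],"turn":0},
    {"linear":[-0.0019,-0.0315,-0.0181],"turn":0},
    {"linear":[-0.0019,-0.0315,-0.0181],"turn":0},
  ],
)

```text
t: 21.6
ee_pos: [882.5, 139.6, 373.2]
orientation: [1.63, 1.943, 0.786]
ft_force: [0.1, -0.4, -0.7]
width: 7.8
grasp_force: 30.0
```

```bash
python3 tilt.py; python3 -c "
from h import *
rows([690,92,320],None)"
```

```text
[882.5 139.6 373.2] q [ 0.134  0.476  1.426  0.062  0.472 -0.085] sum 2.374
[[-0.174  0.708  0.685]
 [ 0.985  0.125  0.121]
 [ 0.     0.695 -0.719]]
pos [882.5 139.6 373.2] yaw 10.0 dyaw 0 q [ 0.134  0.476  1.426  0.062  0.472 -0.085]
[{"linear":[-0.0022,-0.0299,-0.0166],"turn":-0.0000},{"linear":[-0.0022,-0.0299,-0.0166],"turn":-0.0000},{"linear":[-0.0022,-0.0299,-0.0166],"turn":-0.0000},{"linear":[-0.0022,-0.0299,-0.0166],"turn":-0.0000},{"linear":[-0.0022,-0.0299,-0.0166],"turn":-0.0000},{"linear":[-0.0022,-0.0299,-0.0166],"turn":-0.0000}]
```

arm_command(
  series=[
    {"linear":[-0.002,-0.03,-0.0166],"turn":0},
    {"linear":[-0.002,-0.03,-0.0166],"turn":0},
    {"linear":[-0.002,-0.03,-0.0166],"turn":0},
    {"linear":[-0.002,-0.03,-0.0166],"turn":0},
    {"linear":[-0.002,-0.03,-0.0166],"turn":0},
    {"linear":[0,0,0],"turn":0},
  ],
)

```text
t: 22.2
ee_pos: [718.5, 100.4, 326.4]
orientation: [1.633, 1.947, 0.781]
ft_force: [-0.6, 0.0, -1.1]
width: 7.5
grasp_force: 30.0
```

```bash
python3 tilt.py; python3 -c "
from h import *
rows([612,76,280],None)"
```

```text
[718.5 100.4 326.4] q [ 0.102  0.271  1.847  0.193  0.267 -0.238] sum 2.385
[[-0.174  0.712  0.68 ]
 [ 0.985  0.125  0.121]
 [ 0.     0.691 -0.723]]
pos [718.5 100.4 326.4] yaw 10.0 dyaw 0 q [ 0.102  0.271  1.847  0.193  0.267 -0.238]
[{"linear":[-0.0019,-0.0370,-0.0140],"turn":-0.0000},{"linear":[-0.0019,-0.0370,-0.0140],"turn":-0.0000},{"linear":[-0.0019,-0.0370,-0.0140],"turn":-0.0000}]
```

arm_command(
  series=[
    {"linear":[-0.001,-0.017,-0.008],"turn":0},
    {"linear":[-0.001,-0.017,-0.008],"turn":0},
    {"linear":[-0.001,-0.017,-0.008],"turn":0},
    {"linear":[-0.001,-0.017,-0.008],"turn":0},
    {"linear":[0,0,0],"turn":0},
  ],
)

```text
t: 22.7
ee_pos: [652.1, 84.7, 303.7]
orientation: [1.632, 1.945, 0.784]
ft_force: [0.7, -0.1, -1.0]
width: 8.0
grasp_force: 30.0
```

```bash
python3 tilt.py; python3 -c "
from h import *
rows([612,76,225],None,tm=12)"
```

```text
[652.1  84.7 303.7] q [ 0.083  0.202  2.007  0.364  0.181 -0.425] sum 2.389
[[-0.174  0.71   0.683]
 [ 0.985  0.125  0.121]
 [ 0.     0.693 -0.721]]
pos [652.1  84.7 303.7] yaw 10.0 dyaw 0 q [ 0.083  0.202  2.007  0.364  0.181 -0.425]
[{"linear":[-0.0002,-0.0105,0.0035],"turn":-0.0000},{"linear":[-0.0002,-0.0105,0.0035],"turn":-0.0000},{"linear":[-0.0002,-0.0105,0.0035],"turn":-0.0000},{"linear":[-0.0002,-0.0105,0.0035],"turn":-0.0000},{"linear":[-0.0002,-0.0105,0.0035],"turn":-0.0000},{"linear":[-0.0002,-0.0105,0.0035],"turn":-0.0000},{"linear":[-0.0002,-0.0105,0.0035],"turn":-0.0000},{"linear":[-0.0002,-0.0105,0.0035],"turn":-0.0000}]
```

arm_command(
  series=[
    {"linear":[0,-0.0105,0.0035],"turn":0},
    {"linear":[0,-0.0105,0.0035],"turn":0},
    {"linear":[0,-0.0105,0.0035],"turn":0},
    {"linear":[0,-0.0105,0.0035],"turn":0},
    {"linear":[0,0,0],"turn":0},
  ],
)

```text
t: 23.2
ee_pos: [634.7, 79.6, 267.5]
orientation: [1.634, 1.95, 0.786]
ft_force: [0.1, -0.1, -0.2]
width: 7.8
grasp_force: 30.0
```

```bash
python3 tilt.py
```

```text
[634.7  79.6 267.5] q [ 0.072  0.235  2.07   0.78   0.108 -0.851] sum 2.413
[[-0.177  0.712  0.679]
 [ 0.984  0.125  0.125]
 [ 0.004  0.691 -0.723]]
```

arm_command(
  series=[
    {"linear":[0,-0.008,0.002],"turn":0},
    {"linear":[0,-0.008,0.002],"turn":0},
    {"linear":[0,-0.008,0.002],"turn":0},
    {"linear":[0,-0.008,0.002],"turn":0},
    {"linear":[0,0,0],"turn":0},
  ],
)

```text
t: 23.7
ee_pos: [618.4, 71.3, 244.2]
orientation: [1.636, 1.964, 0.793]
ft_force: [0.1, 0.2, -0.9]
width: 7.8
grasp_force: 30.0
```

```bash
python3 tilt.py
```

```text
[618.4  71.3 244.2] q [ 0.046  0.254  2.116  1.378  0.108 -1.47 ] sum 2.479
[[-0.186  0.717  0.672]
 [ 0.983  0.126  0.137]
 [ 0.014  0.686 -0.727]]
```

arm_command(
  series=[
    {"linear":[0,-0.006,0.005],"turn":0},
    {"linear":[0,-0.006,0.005],"turn":0},
    {"linear":[0,-0.006,0.005],"turn":0},
    {"linear":[0,-0.006,0.005],"turn":0},
    {"linear":[0,0,0],"turn":0},
  ],
)

```text
t: 24.2
ee_pos: [614.6, 71.0, 212.8]
orientation: [1.636, 1.965, 0.793]
ft_force: [-0.2, 0.4, -0.8]
width: 7.4
grasp_force: 30.0
```

```bash
python3 tilt.py
```

```text
[614.6  71.  212.8] q [ 0.045  0.312  2.143  2.086  0.125 -2.184] sum 2.579
[[-0.187  0.717  0.671]
 [ 0.982  0.126  0.139]
 [ 0.015  0.685 -0.728]]
```

Tilt is 43°, the slide is above the plate, and the joints are off their limits. I'll settle and check.

arm_command(
  series=[
    {"linear":[0,0,0],"turn":0},
    {"linear":[0,0,0],"turn":0},
    {"linear":[0,0,0],"turn":0},
    {"linear":[0,0,0],"turn":0},
    {"linear":[0,0,0],"turn":0},
    {"linear":[0,0,0],"turn":0},
  ],
)

```text
t: 24.8
ee_pos: [613.8, 70.7, 212.9]
orientation: [1.636, 1.965, 0.793]
ft_force: [-0.5, -0.1, -0.9]
width: 8.0
grasp_force: 30.0
```

```bash
python3 -c "
from h import *
o=ctrl.get_obs(); M=R.from_rotvec(o['orientation']).as_matrix(); p=o['ee_pos']; x,y,z=M[:,0],-M[:,1],-M[:,2]
org=p-(-28)*x-33*z; c=org+21*z; lab=c+39*x-4*y
print('origin',org,'centre off',c[:2]-[596.4,101.4],'grasp-label',np.linalg.norm(lab-p),'ang',np.degrees(np.arccos([y[2],z[2],x[1]])),np.abs(o['qvel']).max(),o['grasp_force'])
d=grab('scene','s9.png'); u=proj(d,[c,lab,[596,101,42]]);print(u)
a=d['frame']; i,j=u[0].astype(int); a=cv2.resize(a[j-55:j+75,i-65:i+65],(400,400),interpolation=cv2.INTER_CUBIC)
d=grab('top','t9.png'); u=proj(d,[c,lab,[596,101,42]]);print(u); b=d['frame']; i,j=u[0].astype(int); b=cv2.resize(b[j-65:j+65,i-65:i+65],(400,400),interpolation=cv2.INTER_CUBIC)
cv2.imwrite('pics/end.png',np.hstack([a,b]))"
```

```text
origin [630.77282013 102.80441687 189.28734165] centre off [20.26834732 -1.5019055 ] grasp-label 68.18357573492315 ang [133.283416    43.29478332  10.81705048] 0.0030004869897503903 29.989927411079407
[[297.98067768 193.48768478]
 [306.97503152 200.47878875]
 [305.12454994 213.54057743]]
[[323.97163502 191.62556876]
 [308.99636564 193.63142224]
 [322.72348028 212.4673711 ]]
```

View pics/end.png

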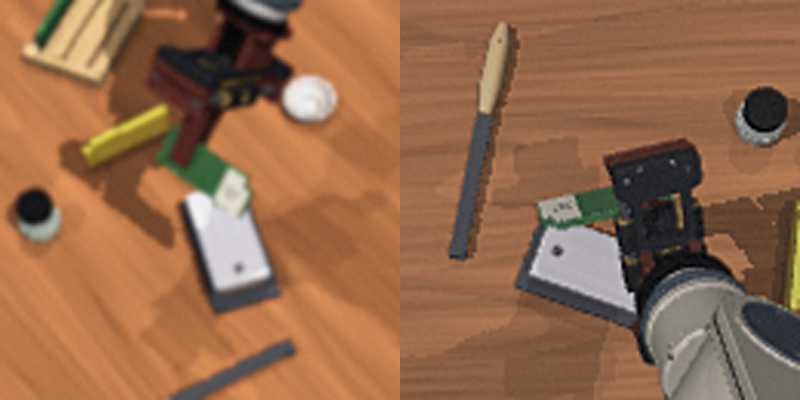

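The label shows white and facing the goldsmith at crop (235,190), where predicted. The plate is flat on the stand, and the jar, file, dish and blank look undisturbed. Handing in.

```bash
python3 -c "
from workcell import ctrl
print(ctrl.close_job())"
```

```text
the job is handed in; nothing more can be done
None
```

I handed the job in at about 25 s, with no verdict returned: the backplate sits on both pins, and the slide is held by its clear end, 43° back and about 147 mm above the plate, label facing the goldsmith and notch at upper right; because the move rows can't tilt the tool, I got the tilt by pushing past the arm's reach limit, where one joint briefly read 0.087 against its stated 0.09 minimum, and near the end another read 0.108 against its 0.11 minimum.

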